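# Trace a curved touch sensor

### The job

Check the curved touch sensor: with closed fingertips, stroke lightly along its strip from the end where the brass weight stands to the end where the black block stands, so that all six pads are touched in turn. Never press the springy strip down to its stop, do not shift or lift the plate, and leave everything else standing where it is; finish with the hand clear of the strip, so that it is back up.

Things in the scene. Friction and masses are not known exactly. Their poses are not given: they have to be found in the camera images.
- plate: loose grooved aluminium plate, 200 mm (x) by 360 mm (y) by 20 mm thick, about 2.5 kg, lying on the bench. Origin: centre of its underside; z up. It carries the curved white strip, 26 mm wide, on which six pads lie end to end, their tops 50 mm above the bench. The strip bulges to the plate's +x; its ends lie at x = -20, y = -113 and +113 mm.
- arc_center (a point): point on the plate (at plate x = -85, y = 0, height 50 mm) about which the strip is bent: the strip's centre line is an arc of 130 mm radius about it, from -60 to +60 degrees off the plate's +x axis. Pad k is centred at -50 + 20 k degrees.
- rod_top (a point): top of a short steel rod of 12 mm diameter fixed on a foot in the plate's far corner (plate x = 75, y = 150 mm), 90 mm above the bench.
- pad0: black touch pad 0 of 6 on the strip (pad0 at the plate's -y end ... pad5 at its +y end): a flat, slightly curved piece 20 mm wide and about 44 mm long along the strip, 5 mm thick. Origin: centre of its top face. x points outward across the strip (radially), y along the strip towards the next higher pad, z up.
- pad1: black touch pad 1 of 6 on the strip (pad0 at the plate's -y end ... pad5 at its +y end): a flat, slightly curved piece 20 mm wide and about 44 mm long along the strip, 5 mm thick. Origin: centre of its top face. x points outward across the strip (radially), y along the strip towards the next higher pad, z up.
- pad2: black touch pad 2 of 6 on the strip (pad0 at the plate's -y end ... pad5 at its +y end): a flat, slightly curved piece 20 mm wide and about 44 mm long along the strip, 5 mm thick. Origin: centre of its top face. x points outward across the strip (radially), y along the strip towards the next higher pad, z up.
- pad3: black touch pad 3 of 6 on the strip (pad0 at the plate's -y end ... pad5 at its +y end): a flat, slightly curved piece 20 mm wide and about 44 mm long along the strip, 5 mm thick. Origin: centre of its top face. x points outward across the strip (radially), y along the strip towards the next higher pad, z up.
- pad4: black touch pad 4 of 6 on the strip (pad0 at the plate's -y end ... pad5 at its +y end): a flat, slightly curved piece 20 mm wide and about 44 mm long along the strip, 5 mm thick. Origin: centre of its top face. x points outward across the strip (radially), y along the strip towards the next higher pad, z up.
- pad5: black touch pad 5 of 6 on the strip (pad0 at the plate's -y end ... pad5 at its +y end): a flat, slightly curved piece 20 mm wide and about 44 mm long along the strip, 5 mm thick. Origin: centre of its top face. x points outward across the strip (radially), y along the strip towards the next higher pad, z up.
- strip (a joint): how far the whole strip with its pads is pressed down, in m: 0 = up at rest, end stop at 0.009 (beyond 0.008 counts as at the stop). It floats level on springs: about 1.5 N starts it, 3.5 N gives 4 mm, 5.5 N gives 8 mm; it comes back up when let go.
- weight: brass cylinder weight with a knob on top, 34 mm diameter, 48 mm tall, loose, 0.2 kg, standing on the plate some 55 mm beyond one end of the strip (either one). Origin: centre of its underside.
- block: black rectangular terminal block 30 x 38 x 26 mm with two brass studs (30 mm tall over these), loose, on the plate some 55 mm beyond the other end of the strip. Origin: centre of its underside.
- stopper: black rubber stopper, up to 36 mm diameter, 30 mm tall, loose on the plate inside the bend. Origin: centre of its underside.
- beaker: glass beaker, 84 mm diameter, 110 mm tall, loose on the bench to the right. Origin: centre of its underside.
- driver: screwdriver lying on the bench to the left of the plate, along x, 200 mm long, 26 mm thick. Origin: on its underside, at its middle.
- jar: small amber jar, 56 mm diameter, 70 mm tall, loose on the bench to the right. Origin: centre of its underside.
Not all that is in view belongs to the job. Of the things like the beaker, leave any that is green; of the rest the smaller one is meant.

How it is judged:
By the outcome, as a careful person would: the job done as asked, in the order asked, and still so for the second after the job is handed in, with the robot touching nothing.
It also fails if it takes over 40 s, if anything falls off the work surface, if the arm or the gripper's body presses on something with over 40 N, if the wrist force passes 120 N, or if a joint passes its speed limit or range.

### The arm

A 6-joint arm with a two-finger parallel gripper is mounted at the origin on the work surface. World frame = base frame: x ahead of the robot, y to its left, z up, the work surface at z = 0. Lengths are in m, angles in rad, forces in N, time in s.
With the tool pointing down it reaches from about 0.3 to 0.875 m from the base axis. Payload 6.4 kg.
Tool frame: the origin (TCP) lies between the finger pads; the fingertips stand 22 mm ahead of it and the grasp point (between the pads) lies 3 mm ahead of it; z points along the fingers, y is the line along which they close (so a half turn about z gives the same grasp; the last joint's range is limited). The gripper opens to 85 mm and grips with 20 to 120 N. Pads are 22 mm wide; open, the fingers measure 114 mm over their backs; the gripper's body (76 mm by 85 mm) begins 54 mm behind the grasp point. The pads swing forward as they close: fully open they stand 13 mm farther back than shut.
Start: joints at [0.935, 0.181, 1.607, -0, 1.354, -0.206], TCP at [0.24, 0.523, 0.253] pointing down, gripper open.
Joint ranges: [-2.99, 2.99], [-0.89, 2.07], [0.3, 2.58], [-1.14, 4.28], [0, 2.63], [-3.12, 3.12]. Speed limits (rad/s): [2.57, 2.57, 3.01, 3.14, 3.14, 3.14].

### API

Orientations are given as a unit quaternion [w, x, y, z].
In Python, from bench import ctrl, imaging, workorder gives the robot as it stands.
- The arm moves only by the shell command python3 -m pendant 'ROWS' [OPENING]. ROWS is JSON, a list of rows, each a list of 4 numbers: the shift along the tool's x, y, z in cm, then the turn about the tool's z in degrees. In form: [[dx, dy, dz, roll], ...]. A call has 1 to 12 rows; each row is the pose to reach, as a shift and turn from the pose commanded when the call began, along the tool's axes at that moment; what a row does not reach only later rows make up. A row lasts 1/12 s, in which the tool goes at most 41.7 mm and 7.16 degrees, less where a joint would pass 70% of its speed; a pose out of reach is approached as far as the arm can. A call with a gripper value outside its range is refused whole. OPENING is the opening, from 0 (shut) to 1 (fully open), set as the call begins (- or left out, the last holds). The fingers move at their own pace and stop on an object; the grip force is fixed at half the most. Time passes only in rows, so rows that repeat a pose let the fingers close. It gives the time, the measured TCP pose, the force, the opening and the grip force at its end, in the units of the state.
- ctrl.get_obs(): the state, without advancing time (a new reading comes with each control period).
- imaging.camera(name): name is "scene" or "top" or "wrist"; returns the picture (480x640x3 uint8, red, green, blue); there is no depth.
- imaging.camera_info(name): a dict with "K" (3x3 intrinsics, pixels), "T" (4x4, takes a point from camera to world coordinates); the wrist camera has in their place "tool_from_camera" (4x4, takes a point from camera to tool coordinates, whose origin is the TCP and whose axes are the flange's). Camera axes: x right, y up, looking along -z (the intrinsics and any distortion apply to the point x, -y, -z); pixel columns grow to the right and rows downward; lengths in m; the calibration is good to about 2 mm. The wrist camera is an equidistant fisheye: a pixel r from the principal point sees the ray r / f radians off the axis. A picture is of the moment at which its call begins: read the wrist's pose just before it. camera_info takes no time and is no camera call.
- workorder.hand_in(): hands the job in; it is judged then, once.
The state is a dict: "time_s": time; "q": joint angles; "dq": joint speeds; "joint_efforts": joint torques, N m; "eef_pos": TCP position; "eef_rot": TCP orientation; "wrist_force": force on the tool from outside, world axes, zero at the start; "torque": the same for the moment, N m; "opening": opening from 0.0 (shut) to 1.0 (fully open); "grasp_force": force on a finger pad.
Only numpy, scipy, OpenCV 4.12 (cv2) and the standard library are available. Lean on these libraries where they do the work, as an engineer would, in place of code of your own. Each camera call takes 0.05 s, during which the arm holds its last target. There are 200 camera calls.

## Working session

There is one attempt and no reset: what is moved stays moved. The work goes in short steps, Python scripts to look and compute and a shell command to move; the robot and the scene stay as the last step left them, time stands still between calls to the robot, and variables do not carry over. Pictures are saved under pics/ and viewed, at most 10 in all, crops included, and the job is handed in when it is done.

```bash
mkdir -p pics; python3 - <<'E'
from bench import ctrl, imaging
import cv2,numpy as np
for n in ["top","scene"]:
    im=imaging.camera(n); cv2.imwrite(f"pics/{n}0.png",im[:,:,::-1])
    i=imaging.camera_info(n); print(n,{k:(np.round(v,4).tolist() if hasattr(v,'__len__') and not isinstance(v,str) else v) for k,v in i.items()})
o=ctrl.get_obs(); print(o)
E
```

```text
top {'K': [[511.5438, 0.0, 315.8], [0.0, 511.5438, 243.2794], [0.0, 0.0, 1.0]], 'T': [[0.0185, 0.9973, -0.0704, 0.445], [-0.9998, 0.0178, -0.0114, -0.0385], [-0.0101, 0.0706, 0.9975, 1.5061], [0.0, 0.0, 0.0, 1.0]]}
scene {'K': [[466.0755, 0.0, 315.6066], [0.0, 466.0755, 237.3301], [0.0, 0.0, 1.0]], 'T': [[-0.6802, -0.5938, 0.4297, 1.0017], [0.7329, -0.5411, 0.4124, 0.4029], [-0.0123, 0.5954, 0.8033, 0.9095], [0.0, 0.0, 0.0, 1.0]]}
{'time_s': 0.1, 'q': array([ 9.34708875e-01,  1.81454823e-01,  1.60787534e+00, -4.72124805e-07,
        1.35375872e+00, -2.06276901e-01]), 'dq': array([-0.00017703, -0.00176529, -0.00365268, -0.0001739 , -0.00076257,
       -0.00042371]), 'joint_efforts': array([ 2.15177247e-04, -4.45876551e+01, -3.52236199e+01, -2.44608000e-04,
        4.19407384e-03, -1.09247600e-05]), 'eef_pos': array([0.23931056, 0.52235697, 0.25249669]), 'eef_rot': array([-3.05649596e-04,  2.13254774e-01,  9.76996337e-01, -6.82830675e-04]), 'wrist_force': array([0.67503334, 0.00672634, 0.3413174 ]), 'torque': array([-0.00849552, -0.02142615,  0.05112074]), 'grasp_force': 0.0, 'opening': 1.0029079473554112}
```

View pics/top0.png

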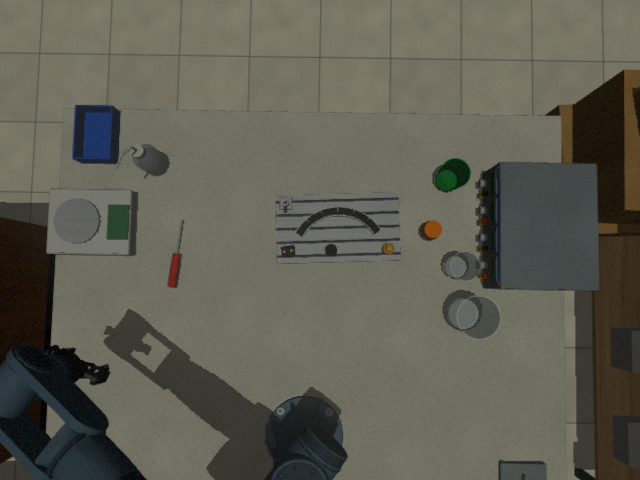

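View pics/scene0.png

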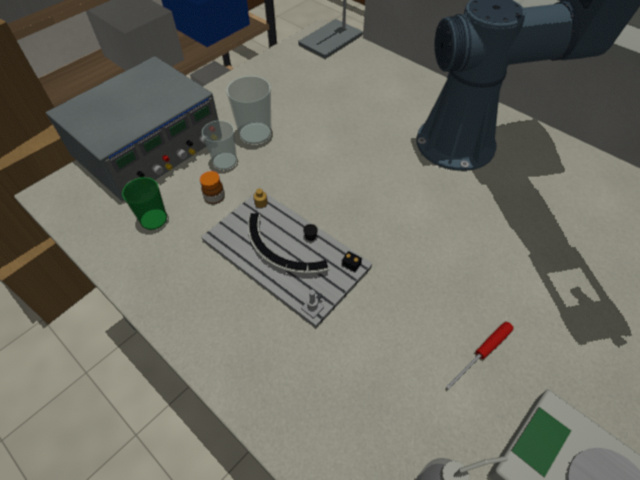

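The weight stands at about (389,248), at the plate's -y end. The block is at (288,251), at the +y end, and the rod is near (286,205). So the stroke runs from pad0 to pad5. The strip ends are at about (378,233) and (299,234). I'll enlarge this region.

```bash
python3 - <<'E'
import cv2
im=cv2.imread("pics/top0.png")[183:273,268:408]
cv2.imwrite("pics/crop1.png",cv2.resize(im,None,fx=5.7,fy=5.7,interpolation=cv2.INTER_CUBIC))
E
```

```text
(no output)
```

View pics/crop1.png

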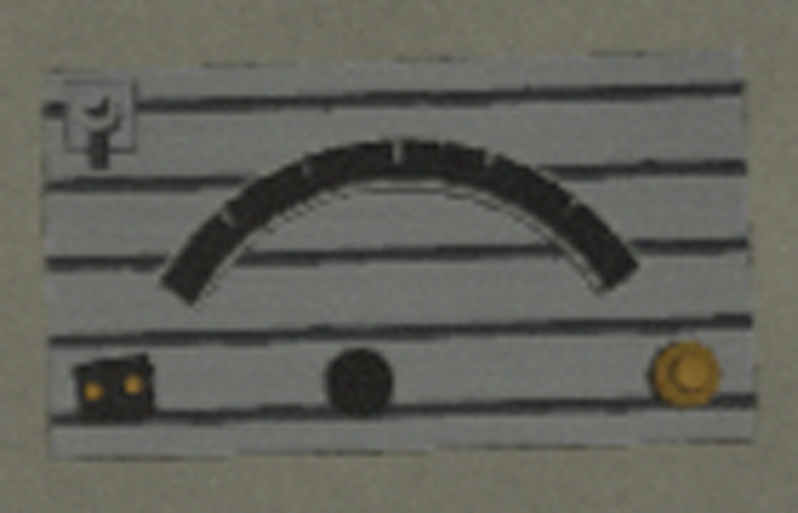

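The crop shows the gaps between pads at crop px (573,206), (490,158), (399,151), (308,169) and (230,214). The strip ends are centred at (621,278) and (177,293). The plate corners are at (45,70), (740,52), (756,440) and (52,458). I'll fit the plate pose to these.

```bash
cat > h.py <<'E'
import numpy as np, cv2
from scipy.optimize import least_squares
from bench import ctrl, imaging
def pose(p,P):
    c,s=np.cos(p[2]),np.sin(p[2]); P=np.asarray(P,float)
    return np.c_[p[0]+c*P[:,0]-s*P[:,1],p[1]+s*P[:,0]+c*P[:,1],P[:,2]]
def arc(a,r=.130,z=.05):
    a=np.radians(np.atleast_1d(a)); return np.c_[-.085+r*np.cos(a),r*np.sin(a),0*a+z]
def proj(n,W):
    i=imaging.camera_info(n); T,K=np.array(i["T"]),np.array(i["K"])
    c=(W-T[:3,3])@T[:3,:3]; return np.c_[K[0,0]*c[:,0]/-c[:,2]+K[0,2],K[1,1]*-c[:,1]/-c[:,2]+K[1,2]]
def R(q):
    from scipy.spatial.transform import Rotation as Q
    return Q.from_quat([q[1],q[2],q[3],q[0]]).as_matrix()
E
python3 - <<'E'
from h import *
cor=[(.1,.18,.02),(.1,-.18,.02),(-.1,-.18,.02),(-.1,.18,.02)]
cpx=[(45,70),(740,52),(756,440),(52,458)]
gaps=arc([-40,-20,0,20,40],.1375); gpx=[(573,206),(490,158),(399,151),(308,169),(230,214)]
ends=arc([-59.7,59.7]); epx=[(621,278),(177,293)]
P=np.r_[cor,gaps,ends]; px=(np.array(cpx+gpx+epx)+.5)/5.7-.5+[268,183]
f=lambda p:(proj("top",pose(p,P))-px).ravel()
s=least_squares(f,[.55,-.05,0],loss='soft_l1'); print(s.x,np.degrees(s.x[2]));print(f(s.x).reshape(-1,2).round(1).tolist())
print(pose(s.x,arc([-57,0,57])).round(4)); 
i=imaging.camera_info("wrist"); print(i)
# weight knob top check from crop (686,375), block centre (115,385)
o=ctrl.get_obs(); r=R(o['eef_rot']); t=pose(s.x,arc([0]))[0]; t[2]=.25
print("shift tool cm",(r.T@(t-o['eef_pos'])*100).round(2), r.round(3).tolist())
E
```

```text
[ 0.59752944 -0.08388669  0.04417924] 2.531283807601369
[[-0.3, 0.2], [0.5, 0.1], [0.3, 0.2], [-0.2, 0.3], [0.4, -0.3], [0.2, 0.2], [-0.3, -1.0], [-0.7, -0.8], [-1.2, -0.1], [0.8, 0.7], [0.1, 0.1]]
[[ 0.5882 -0.1934  0.05  ]
 [ 0.6425 -0.0819  0.05  ]
 [ 0.5785  0.0244  0.05  ]]
{'K': array([[371.64829954,   0.        , 315.32004978],
       [  0.        , 371.64829954, 244.57828428],
       [  0.        ,   0.        ,   1.        ]]), 'tool_from_camera': array([[ 1.36785381e-04,  9.53770483e-01,  3.00535933e-01,
         7.66432005e-02],
       [ 9.99999459e-01, -4.40452431e-04,  9.42666716e-04,
         5.11687412e-04],
       [ 1.03145947e-03,  3.00535641e-01, -9.53770027e-01,
        -1.19990244e-01],
       [ 0.00000000e+00,  0.00000000e+00,  0.00000000e+00,
         1.00000000e+00]])}
shift tool cm [-61.83 -38.13   0.29] [[-0.909, 0.417, -0.001], [0.417, 0.909, -0.001], [0.0, -0.001, -1.0]]
```

```bash
python3 -m pendant '[[-1,-0.7,0,0],[-3,-2,0,0],[-6,-4,0,0],[-9,-6.2,0,0],[-12,-8.3,0,0],[-15,-10.3,0,0],[-18,-12.4,0,0],[-21,-14.4,0,0],[-24,-16.5,0,0],[-27,-18.6,0,0],[-30,-20.6,0,0],[-33,-22.7,0,0]]' 0
python3 -m pendant '[[-3,-2,0,-3],[-6,-4.1,0,-6],[-9,-6.2,0,-9],[-12,-8.3,0,-12],[-15,-10.3,0,-15],[-18,-12.4,0,-18],[-21,-14.4,0,-21],[-23.5,-16.2,0,-24],[-25,-17.2,0,-27],[-25,-17.2,0,-27],[-25,-17.2,0,-27],[-25,-17.2,0,-27]]'
python3 - <<'E'
from h import *
o=ctrl.get_obs(); im=imaging.camera("wrist"); cv2.imwrite("pics/w1.png",im[:,:,::-1])
np.savez("w1.npz",p=o['eef_pos'],q=o['eef_rot']); print(o)
E
```

```text
time_s: 1.1
eef_pos: [0.4453, 0.1765, 0.2532]
eef_rot: [0.0, 0.213, 0.977, -0.0]
wrist_force: [1.4, 0.6, -0.4]
opening: -0.001
grasp_force: 0.0
time_s: 2.1
eef_pos: [0.5997, -0.0815, 0.2529]
eef_rot: [-0.001, -0.02, 1.0, 0.0]
wrist_force: [-0.1, -0.1, 0.0]
opening: -0.001
grasp_force: 0.0
{'time_s': 2.1, 'q': array([-3.30949326e-01,  2.48376172e-01,  1.52731600e+00,  1.74494712e-04,
        1.36724126e+00, -1.94217314e+00]), 'dq': array([ 1.76389504e-02, -1.34692825e-02,  4.25331669e-03,  4.82302223e-05,
        6.32400585e-04, -1.97887919e-03]), 'joint_efforts': array([-9.30079892e-01, -4.76314008e+01, -3.57272494e+01, -6.04502927e-02,
       -4.45154705e-02, -2.82167183e-02]), 'eef_pos': array([ 0.59974508, -0.08145102,  0.25285881]), 'eef_rot': array([-6.00092111e-04, -2.01946730e-02,  9.99795838e-01,  3.10828848e-04]), 'wrist_force': array([-0.09307853, -0.05620648,  0.04745924]), 'torque': array([0.01890981, 0.02554739, 0.01883852]), 'grasp_force': 0.0, 'opening': -0.0007097182103090118}
```

View pics/w1.png

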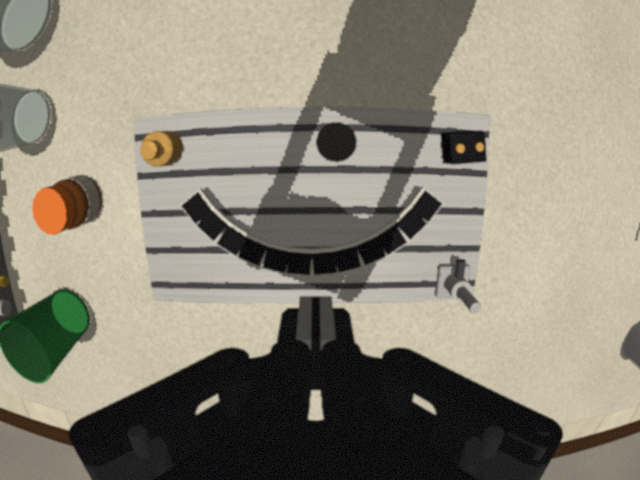

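The wrist view shows the weight at (160,149), the block at (465,148), the stopper at (336,141) and the rod top at (470,302). The strip runs from (196,205) to (430,202). I'll crop for an exact fit.

```bash
python3 - <<'E'
import cv2
im=cv2.imread("pics/w1.png")[180:280,175:450]
cv2.imwrite("pics/crop2.png",cv2.resize(im,None,fx=2.9,fy=2.9,interpolation=cv2.INTER_CUBIC))
E
```

```text
(no output)
```

View pics/crop2.png

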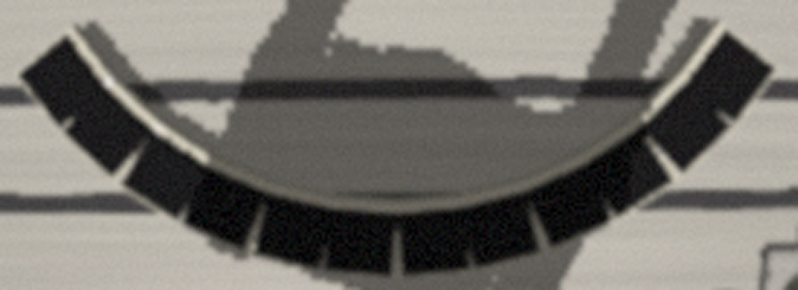

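```bash
cat >> h.py <<'E'
def projw(p0,q0,W,_c={}):
    i=_c.setdefault('i',imaging.camera_info("wrist")); T=np.array(i["tool_from_camera"]); K=np.array(i["K"])
    t=(W-p0)@R(q0); c=(t-T[:3,3])@T[:3,:3]; v=c*[1,-1,-1]
    n=np.hypot(v[:,0],v[:,1]); th=np.arctan2(n,v[:,2]); return np.c_[v[:,0],v[:,1]]/n[:,None]*th[:,None]*K[0,0]+[K[0,2],K[1,2]]
E
python3 - <<'E'
from h import *
d=np.load("w1.npz")
P=np.r_[arc([-40,-20,20,40]),arc([0],.14),arc([-59.7,59.7],.12),arc([-59.7,59.7],.14)]
px=(np.array([(130,163),(256,229),(539,228),(663,158),(397,277),(72,38),(727,32),(22,75),(772,68)])+.5)/2.9-.5+[175,180]
f=lambda p:(projw(d['p'],d['q'],pose(p,P))-px).ravel()
s=least_squares(f,[.5975,-.0839,.0442],loss='soft_l1'); print(s.x);print(f(s.x).reshape(-1,2).round(1).tolist())
# both: scale/height free check
g=lambda p:(projw(d['p'],d['q'],pose(p[:3],P+[0,0,p[3]]))-px).ravel()
s2=least_squares(g,[*s.x,0]); print(s2.x)
C=np.array([(.1,.18,.02),(.1,-.18,.02),(-.1,-.18,.02),(-.1,.18,.02)])
print("corners",projw(d['p'],d['q'],pose(s.x,C)).round(0).tolist())
print(projw(d['p'],d['q'],d['p'][None]+[0,0,-.022]))
np.save("plate.npy",(s.x+[.5975,-.0839,.0442])/2)
E
```

```text
[ 0.60034549 -0.08485389  0.04849712]
[[1.5, -0.8], [0.8, -0.6], [-0.8, -0.9], [-0.9, -0.5], [0.3, 0.5], [-2.4, 1.3], [0.4, 1.4], [-1.7, 0.0], [1.9, 0.2]]
[ 0.60064976 -0.08475958  0.0480184  -0.00144224]
corners [[473.0, 300.0], [154.0, 302.0], [133.0, 120.0], [490.0, 116.0]]
[[314.78178973 314.89264177]]
```

```bash
python3 - <<'E'
from h import *
o=ctrl.get_obs(); p=np.load("plate.npy"); r=R(o['eef_rot'])
print(p, (o['eef_pos']).round(4)); 
A=pose(p,arc(np.arange(-56,57,2.5),z=.072)); S=(A-o['eef_pos'])@r*100
print("to start",S[0].round(2)); 
for a,s in zip(np.arange(-56,57,2.5),S-S[0]): print(a,s.round(2)[:2].tolist())
E
```

```text
[ 0.59892275 -0.08437695  0.04634856] [ 0.5998 -0.0809  0.253 ]
to start [  1.26 -11.13  18.1 ]
-56.0 [0.0, 0.0]
-53.5 [-0.46, 0.33]
-51.0 [-0.91, 0.68]
-48.5 [-1.34, 1.05]
-46.0 [-1.75, 1.44]
-43.5 [-2.15, 1.84]
-41.0 [-2.53, 2.26]
-38.5 [-2.89, 2.7]
-36.0 [-3.23, 3.15]
-33.5 [-3.55, 3.62]
-31.0 [-3.85, 4.1]
-28.5 [-4.13, 4.6]
-26.0 [-4.39, 5.1]
-23.5 [-4.62, 5.62]
-21.0 [-4.84, 6.14]
-18.5 [-5.02, 6.68]
-16.0 [-5.19, 7.22]
-13.5 [-5.33, 7.77]
-11.0 [-5.45, 8.32]
-8.5 [-5.54, 8.88]
-6.0 [-5.61, 9.45]
-3.5 [-5.66, 10.01]
-1.0 [-5.67, 10.58]
1.5 [-5.67, 11.15]
4.0 [-5.64, 11.71]
6.5 [-5.58, 12.28]
9.0 [-5.51, 12.84]
11.5 [-5.4, 13.4]
14.0 [-5.27, 13.95]
16.5 [-5.12, 14.5]
19.0 [-4.95, 15.04]
21.5 [-4.75, 15.57]
24.0 [-4.52, 16.09]
26.5 [-4.28, 16.6]
29.0 [-4.01, 17.1]
31.5 [-3.73, 17.59]
34.0 [-3.42, 18.06]
36.5 [-3.09, 18.53]
39.0 [-2.74, 18.97]
41.5 [-2.37, 19.4]
44.0 [-1.98, 19.82]
46.5 [-1.58, 20.22]
49.0 [-1.15, 20.59]
51.5 [-0.72, 20.96]
54.0 [-0.26, 21.3]
56.5 [0.2, 21.62]
```

```bash
python3 -m pendant '[[0.4,-3,0,0],[0.8,-6,1,0],[1.1,-9,4,0],[1.3,-11.1,7,0],[1.3,-11.1,10,0],[1.3,-11.1,13,0],[1.3,-11.1,15,0],[1.3,-11.1,16,0],[1.3,-11.1,16.5,0],[1.3,-11.1,16.5,0],[1.3,-11.1,16.5,0],[1.3,-11.1,16.5,0]]'
python3 - <<'E'
from h import *
o=ctrl.get_obs(); im=imaging.camera("wrist"); p=np.load("plate.npy"); r=R(o['eef_rot'])
print(o['eef_pos'],o['wrist_force'],((pose(p,arc([-56],z=.072))-o['eef_pos'])@r*100).round(2))
cv2.imwrite("pics/w2.png",im[:,:,::-1])
E
```

```text
time_s: 3.15
eef_pos: [0.5934, -0.1934, 0.0904]
eef_rot: [0.001, -0.021, 1.0, -0.001]
wrist_force: [0.7, 0.2, 0.1]
opening: -0.001
grasp_force: 0.0
[ 0.59344316 -0.1933799   0.0903508 ] [0.74667832 0.1731156  0.10220365] [[0.18 0.09 1.83]]
```

View pics/w2.png

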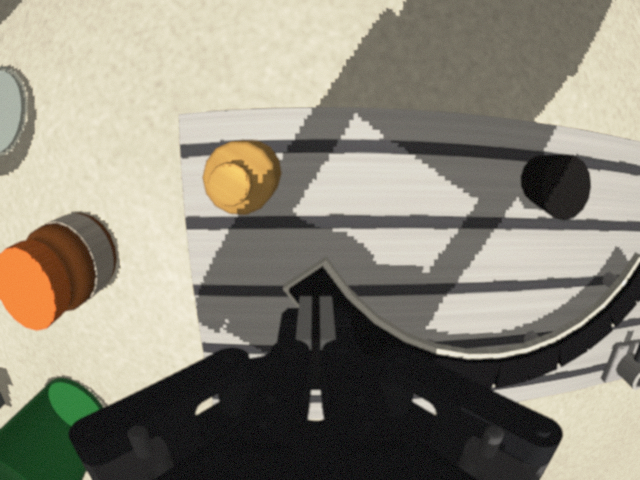

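The tip sits over the -y end of the strip. The pad0 end corners are at (287,290) and (325,262), and the weight is well clear at (240,177). Next I'll lower slowly to contact.

```bash
python3 -m pendant '[[0.2,0.1,0.6,0],[0.2,0.1,1.1,0],[0.2,0.1,1.4,0],[0.2,0.1,1.5,0],[0.2,0.1,1.5,0],[0.2,0.1,1.5,0]]'; python3 -m pendant '[[0,0,0.1,0],[0,0,0.2,0],[0,0,0.3,0],[0,0,0.4,0],[0,0,0.4,0],[0,0,0.4,0],[0,0,0.4,0]]'
```

```text
time_s: 3.7
eef_pos: [0.5901, -0.1922, 0.0731]
eef_rot: [-0.0, -0.021, 1.0, 0.0]
wrist_force: [0.6, -0.5, 0.2]
opening: 0.001
grasp_force: 0.0
time_s: 4.28
eef_pos: [0.5904, -0.1923, 0.0696]
eef_rot: [0.0, -0.021, 1.0, -0.0]
wrist_force: [0.3, 0.1, 3.0]
opening: 0.001
grasp_force: 1.4
```

Contact is about 3 mm deep at 3 N, which is what I wanted. I'll stroke now.

```bash
python3 -m pendant '[[-0.2,0.15,0,0],[-0.46,0.33,0,0],[-0.91,0.68,0,0],[-1.34,1.05,0,0],[-1.75,1.44,0,0],[-2.15,1.84,0,0],[-2.53,2.26,0,0],[-2.89,2.7,0,0],[-3.23,3.15,0,0],[-3.55,3.62,0,0],[-3.75,3.93,0,0],[-3.85,4.1,0,0]]'
python3 - <<'E'
from h import *
o=ctrl.get_obs(); p=np.load("plate.npy"); r=R(o['eef_rot'])
print(((pose(p,arc([-31],z=.072))-o['eef_pos'])@r*100).round(2),o['wrist_force'])
E
```

```text
time_s: 5.28
eef_pos: [0.6273, -0.149, 0.0693]
eef_rot: [0.0, -0.021, 1.0, -0.0]
wrist_force: [-0.2, -1.5, 2.9]
opening: 0.002
grasp_force: 1.5
[[-0.11 -0.11 -0.27]] [-0.24296947 -1.51166142  2.88191006]
```

```bash
python3 -m pendant '[[-0.28,0.5,0,0],[-0.54,1,0,0],[-0.77,1.52,0,0],[-0.99,2.04,0,0],[-1.17,2.58,0,0],[-1.34,3.12,0,0],[-1.48,3.67,0,0],[-1.6,4.22,0,0],[-1.69,4.78,0,0],[-1.76,5.35,0,0],[-1.81,5.91,0,0],[-1.82,6.48,0,0]]'
python3 - <<'E'
from h import *
o=ctrl.get_obs(); im=imaging.camera("wrist"); cv2.imwrite("pics/w3.png",im[:,:,::-1]); p=np.load("plate.npy"); r=R(o['eef_rot'])
print(((pose(p,arc([-1],z=.072))-o['eef_pos'])@r*100).round(2),o['wrist_force'])
E
```

```text
time_s: 6.28
eef_pos: [0.6425, -0.0836, 0.0693]
eef_rot: [0.0, -0.021, 1.0, -0.0]
wrist_force: [-0.4, -1.8, 3.3]
opening: 0.004
grasp_force: 1.5
[[-0.14 -0.11 -0.27]] [-0.41440438 -1.77094182  3.28111428]
```

View pics/w3.png

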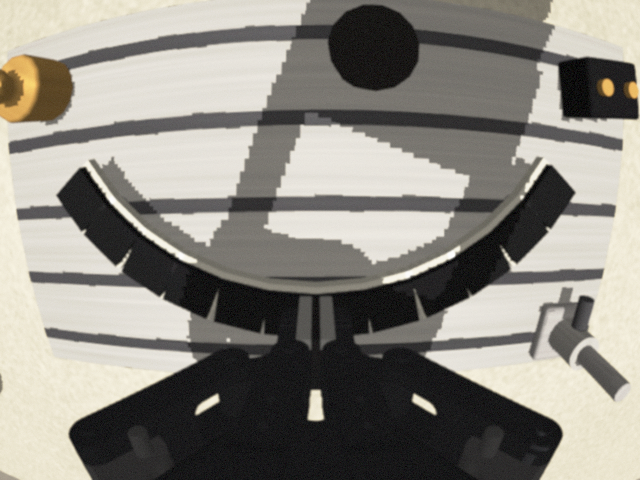

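The tip (at 316,295) is centred on the strip midway. The inner pad edge just shows at row 293, and nothing else has moved.

```bash
python3 -m pendant '[[0,0.57,0,0],[0.03,1.13,0,0],[0.09,1.7,0,0],[0.16,2.26,0,0],[0.27,2.82,0,0],[0.4,3.37,0,0],[0.55,3.92,0,0],[0.72,4.46,0,0],[0.92,4.99,0,0],[1.15,5.51,0,0],[1.39,6.02,0,0],[1.66,6.52,0,0]]'
python3 - <<'E'
from h import *
o=ctrl.get_obs(); p=np.load("plate.npy"); r=R(o['eef_rot'])
print(((pose(p,arc([29],z=.072))-o['eef_pos'])@r*100).round(2),o['wrist_force'])
E
```

```text
time_s: 7.33
eef_pos: [0.6229, -0.0191, 0.0693]
eef_rot: [0.0, -0.021, 1.0, 0.0]
wrist_force: [1.0, -1.0, 3.1]
opening: -0.006
grasp_force: 1.5
[[-0.17 -0.1  -0.27]] [ 1.01145805 -0.95952171  3.06589485]
```

```bash
python3 -m pendant '[[0.28,0.49,0,0],[0.59,0.96,0,0],[0.92,1.43,0,0],[1.27,1.87,0,0],[1.64,2.3,0,0],[2.03,2.72,0,0],[2.43,3.12,0,0],[2.86,3.49,0,0],[3.29,3.86,0,0],[3.6,4.1,0,0],[3.9,4.3,0,0],[3.9,4.3,0,0]]'
python3 -m pendant '[[0,0,-0.2,0],[0,0,-0.6,0],[0,0,-1.5,0],[0,0,-3.5,0],[0,0,-6,0],[0,0,-9,0],[0,0,-12,0],[0,0,-15,0],[0,0,-17,0],[0,0,-18,0],[0,0,-18,0],[0,0,-18,0]]'
python3 -m pendant '[[0,-2,0,0],[0,-5,0,0],[0,-8,0,0],[0,-10,0,0],[0,-10.5,0,0],[0,-10.5,0,0],[0,-10.5,0,0]]'
python3 - <<'E'
from h import *
im=imaging.camera("wrist"); cv2.imwrite("pics/w4.png",im[:,:,::-1])
E
```

```text
time_s: 8.33
eef_pos: [0.5815, 0.0223, 0.0691]
eef_rot: [-0.0, -0.021, 1.0, 0.0]
wrist_force: [-0.3, 0.5, 3.3]
opening: -0.007
grasp_force: 1.6
time_s: 9.33
eef_pos: [0.5821, 0.0216, 0.2488]
eef_rot: [-0.0, -0.021, 1.0, 0.0]
wrist_force: [-0.0, 0.1, -0.5]
opening: 0.003
grasp_force: 0.0
time_s: 9.92
eef_pos: [0.5859, -0.0827, 0.2475]
eef_rot: [-0.001, -0.02, 1.0, 0.001]
wrist_force: [-0.5, 0.3, 0.5]
opening: -0.0
grasp_force: 0.0
```

View pics/w4.png

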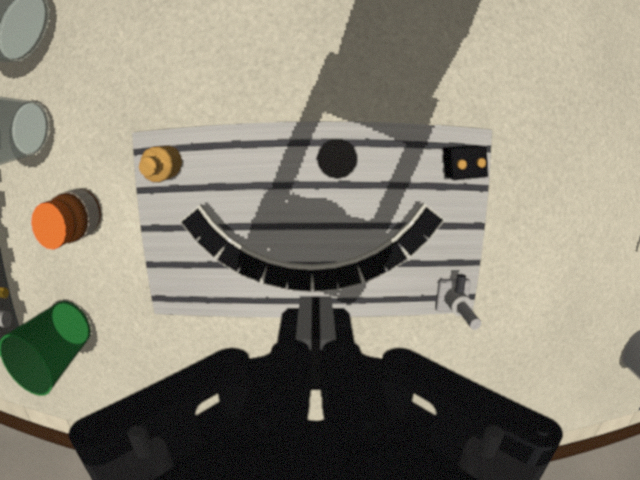

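The plate and everything standing on it look the same as before (weight (160,164), block (466,162), shifted only by the new viewpoint). The strip is free and the hand is clear, so I'm handing in.

```bash
python3 -c "
from bench import workorder; print(workorder.hand_in())"
```

```text
the job is handed in; nothing more can be done
None
```

I stroked the strip once from the weight end to the block end, across pads 0 to 5, with about 3 N and 3 mm of press at each check (stop counts from 8 mm); the hand is clear, nothing else looks shifted in the last image, and the job was handed in at about 10 s with no verdict returned.

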